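Find the tin that rattles and show it

TASK

A steel mixing ball from the soap-making kit was sealed by mistake into one of the three small tins. Take the tins in turn, red lid first, then yellow, then blue: lift each clear of the table, give it a brisk shake, and set it back down upright where it stood, without dropping it or disturbing the other things on the table (the blue one may stay in hand if it is the one that rattles). Then show the teacher the tin that rattles: hold it upright, level and still, about 20 cm above the middle of the cork mat, and finish while holding it there, with the other two tins standing in their places.

Things in the scene. Friction and masses are not known exactly. Their poses are not given: they have to be found in the camera images.
- tin_red_center (a point): centre (30 mm above the underside) of the sealed aluminium tin with a red lid: 100 mm long (x axis), 60 mm wide (y axis; plain parallel sides to grip), 60 mm tall (z up), standing on the table; the lid is fixed. Weight 0.2 to 0.66 kg, different by chance, no sure sign of the ball; a grip of about 30 N holds it well
- tin_red: the same tin (red lid), origin at the centre of its underside. Either packed tight, weight central, or (one tin only, any colour and place) with a loose 36 mm, 0.2 kg steel ball that rolls freely on its flat floor: 56 mm from end to end along x, 16 mm across; felt as knocks, or as weight shifting to the lower end when the tin is tipped
- tin_yellow_center (a point): centre (30 mm above the underside) of the sealed aluminium tin with a yellow lid: 100 mm long (x axis), 60 mm wide (y axis; plain parallel sides to grip), 60 mm tall (z up), standing on the table; the lid is fixed. Weight 0.2 to 0.66 kg, different by chance, no sure sign of the ball; a grip of about 30 N holds it well
- tin_yellow: the same tin (yellow lid), origin at the centre of its underside. Either packed tight, weight central, or (one tin only, any colour and place) with a loose 36 mm, 0.2 kg steel ball that rolls freely on its flat floor: 56 mm from end to end along x, 16 mm across; felt as knocks, or as weight shifting to the lower end when the tin is tipped
- tin_blue_center (a point): centre (30 mm above the underside) of the sealed aluminium tin with a blue lid: 100 mm long (x axis), 60 mm wide (y axis; plain parallel sides to grip), 60 mm tall (z up), standing on the table; the lid is fixed. Weight 0.2 to 0.66 kg, different by chance, no sure sign of the ball; a grip of about 30 N holds it well
- tin_blue: the same tin (blue lid), origin at the centre of its underside. Either packed tight, weight central, or (one tin only, any colour and place) with a loose 36 mm, 0.2 kg steel ball that rolls freely on its flat floor: 56 mm from end to end along x, 16 mm across; felt as knocks, or as weight shifting to the lower end when the tin is tipped
- mat_middle (a point): middle of the top of the square cork mat with a blue felt centre (140 x 140 mm, 3 mm thick, fixed flat on the table), beyond the tins; nothing stands on it
- amber_l_center (a point): bystander: brown-black bottle with black cap, 45 mm wide and 104 mm tall, upright, on the far left; the point is its centre. Leave it where it is
- amber_r_center (a point): bystander: the same kind of dark bottle, 45 mm wide and 104 mm tall, upright, on the far right; the point is its centre. Leave it where it is
- jar_g_center (a point): bystander: small glass jar with green lid, 60 mm wide and 78 mm tall, upright, on the left; the point is its centre. Leave it where it is
- scoop_center (a point): bystander: orange plastic measuring scoop, 131 x 55 x 24 mm, lying on the right of the tins; the point is its centre. Leave it where it is
There are look-alikes about, which are no part of the job. What is meant by the tin_yellow is not pink, and is the larger of those in its own colour. There is more than one size of the tin_red; the one meant has the size given above.

How it is judged:
By the outcome, as a careful person would: the job done as asked, in the order asked, and still so for the second after the job is handed in, while the arm keeps its last pose, push and grip.
It also fails if it takes over 72 s, if anything falls off the work surface, if the arm or the gripper's body presses on something with over 40 N, if the wrist force passes 120 N, or if a joint passes its speed limit or range.

ROBOT

A 6-joint arm with a two-finger parallel gripper is mounted at the origin on the work surface; the furniture and walls round the work are solid. World frame = base frame: x ahead of the robot, y to its left, z up, the work surface at z = 0. Lengths are in m, angles in rad, forces in N, time in s.
With the tool pointing down it reaches from about 0.25 to 0.775 m from the base axis. Payload 4 kg.
Tool frame: the origin (TCP) lies midway between the tips of the shut fingers; the grasp point (between the pads) lies manip.grip_point_offset behind it (manip.grip_point_offset is the distance from the TCP to the grasp point, in m); z points along the fingers, y is the line along which they close (so a half turn about z gives the same grasp; the last joint's range is limited). The gripper opens to 85 mm and grips with 20 to 120 N. Pads are 22 mm wide; open, the fingers measure 114 mm over their backs; the gripper's body (76 mm by 85 mm) begins 54 mm behind the grasp point. The pads swing forward as they close: fully open they stand 13 mm farther back than shut.
Start: joints at [-1.301, 0.087, 1.371, -0, 1.684, -0.103], TCP at [0.2, -0.512, 0.231] pointing down, gripper open.
Joint ranges: [-3.1, 3.1], [-0.76, 2.03], [0.27, 2.55], [-1.08, 4.22], [0.17, 2.65], [-2.57, 2.57]. Speed limits (rad/s): [2.79, 2.79, 3.14, 3.14, 3.14, 3.14].

INTERFACE

Orientations are given as a rotation vector (axis times angle).
In Python, from cell import manip gives the robot as it stands.
- The arm moves only by the shell command python3 -m handwheel 'ROWS' [FORCE]. ROWS is text: rows parted by semicolons, each of 5 numbers parted by spaces: the opening in per cent of the stroke, from 0 (shut) to 100 (fully open), then the shift along the tool's x, y, z in m, then the turn about the tool's z in degrees. In form: hand x y z roll; .... A call has 1 to 12 rows; each row is the pose to reach, as a shift and turn from the pose commanded when the call began, along the tool's axes at that moment; what a row does not reach only later rows make up. A row lasts 1/12 s, in which the tool goes at most 41.7 mm and 7.16 degrees, less where a joint would pass 70% of its speed; a pose out of reach is approached as far as the arm can. A call with a gripper value outside its range is refused whole. The fingers move at their own pace and stop on an object; FORCE is the grip in N (left out, the last holds). Time passes only in rows, so rows that repeat a pose let the fingers close. It gives the time, the measured TCP pose, the force, the opening and the grip force at its end, in the units of the state.
- manip.observe(): the state, without advancing time (a new reading comes with each control period).
- manip.snapshot(name): name is "scene" or "top" or "wrist"; returns (picture, depth): 420x560x3 uint8, blue, green, red; 420x560 float32, m along the optical axis (not along the pixel's ray), 0 where there is no reading.
- manip.calibration(name): a dict with "fx", "fy", "cx", "cy" (pixels), "cam_to_world" (4x4, takes a point from camera to world coordinates). Camera axes: x right, y down, z forward; pixel columns grow to the right and rows downward; lengths in m; the calibration is good to about 2 mm. A picture is of the moment at which its call begins: read the wrist's pose just before it. calibration takes no time and is no camera call; for the wrist camera it gives the pose at the moment of the call.
- manip.finish_job(): hands the job in; it is judged then, once.
Trained networks look in the newest picture that a camera, given by its name, has taken for a name from the list of things; names that differ only in an ending like _2 or _b are one class to them, and where a whole thing is asked for, a point or a joint stands for the part that bears it (a point fixed in the world has none). Each returns a list of dicts, best first, with "confidence" (0 to 1); they miss things now and then, are a little off and sometimes report something else, mostly with a low value. They report only what shows in the picture. A call takes as long as a camera call. They do not tell look-alikes from the thing itself.
- manip.regions_of(camera, label): "pixels" (420x560 bool, what is visible of it) and "bbox" ([left, top, width, height] in pixels, round what is visible of it).
The state is a dict: "t": time; "qpos": joint angles; "qvel": joint speeds; "tau": joint torques, N m; "tcp_pos": TCP position; "tool_rot": TCP orientation; "force": force on the tool from outside, world axes, zero at the start; "wrist_torque": the same for the moment, N m; "width": finger opening in m; "gripper_force": force on a finger pad.
Only numpy, scipy, OpenCV 4.12 (cv2) and the standard library are available. Lean on these libraries where they do the work, as an engineer would, in place of code of your own. Each camera call takes 0.05 s, during which the arm holds its last target. There are 200 camera calls.

## Working session

There is one attempt and no reset: what is moved stays moved. The work goes in short steps, Python scripts to look and compute and a shell command to move; the robot and the scene stay as the last step left them, time stands still between calls to the robot, and variables do not carry over. Pictures are saved under pics/ and viewed, at most 10 in all, crops included, and the job is handed in when it is done.

```bash
ls; mkdir -p pics; python3 - <<'E'
from cell import manip
import cv2
print(manip.observe(), manip.grip_point_offset)
for c in("scene","top"):
    p,d=manip.snapshot(c); cv2.imwrite(f"pics/{c}0.png",p)
    for l in("tin_red","tin_yellow","tin_blue","amber_l_center","jar_g_center","scoop_center","mat_middle"):
        print(c,l,[(round(r["confidence"],2),list(map(int,r["bbox"]))) for r in manip.regions_of(c,l)])
E
```

```text
pics
{'t': 0.0, 'qpos': array([-1.30110023e+00,  8.79386442e-02,  1.37226969e+00,  1.24327975e-05,
        1.68357047e+00, -1.03067392e-01]), 'qvel': array([-0.00052699,  0.00160912,  0.00079332, -0.00022985,  0.00073805,
       -0.00147865]), 'tau': array([ 8.89054991e-04, -3.51858366e+01, -3.13271856e+01,  3.17140200e-05,
        1.08206039e-02, -1.09883456e-05]), 'tcp_pos': array([ 0.20018891, -0.5117445 ,  0.23014022]), 'tool_rot': array([-3.08504160e+00, -5.81749583e-01,  2.66245218e-04]), 'force': array([ 0.10721787,  0.82461949, -0.0630994 ]), 'wrist_torque': array([-0.0203526 , -0.00920082, -0.01498399]), 'gripper_force': 0.0, 'width': 0.08536579730944754} 0.0187
scene tin_red [(0.67, [262, 193, 36, 30]), (0.64, [382, 182, 42, 41])]
scene tin_yellow [(0.72, [298, 164, 21, 18]), (0.65, [318, 200, 3, 21]), (0.58, [319, 168, 11, 19])]
scene tin_blue [(0.57, [215, 221, 25, 41]), (0.37, [262, 192, 34, 30])]
scene amber_l_center [(0.68, [150, 198, 20, 35]), (0.68, [262, 191, 34, 31]), (0.24, [313, 136, 12, 29])]
scene jar_g_center [(0.67, [137, 239, 32, 38])]
scene scoop_center [(0.6, [262, 191, 38, 30])]
scene mat_middle [(0.97, [209, 188, 56, 31])]
top tin_red [(0.79, [353, 264, 56, 38]), (0.77, [256, 182, 34, 47]), (0.63, [229, 121, 57, 54])]
top tin_yellow [(0.91, [339, 146, 29, 29]), (0.79, [295, 236, 37, 42]), (0.64, [347, 185, 31, 42])]
top tin_blue [(0.69, [182, 195, 38, 42])]
top amber_l_center [(0.67, [155, 135, 21, 23])]
top jar_g_center [(0.67, [119, 188, 27, 22])]
top scoop_center [(0.72, [404, 169, 20, 48]), (0.4, [384, 129, 22, 14])]
top mat_middle [(0.91, [230, 120, 55, 57])]
```

```bash
python3 - <<'E'
import cv2
p=cv2.imread("pics/top0.png"); cv2.imwrite("pics/top0c.png",cv2.resize(p[90:330,100:440],None,fx=2.35,fy=2.35,interpolation=cv2.INTER_CUBIC))
E
```

```text
(no output)
```

View pics/top0c.png

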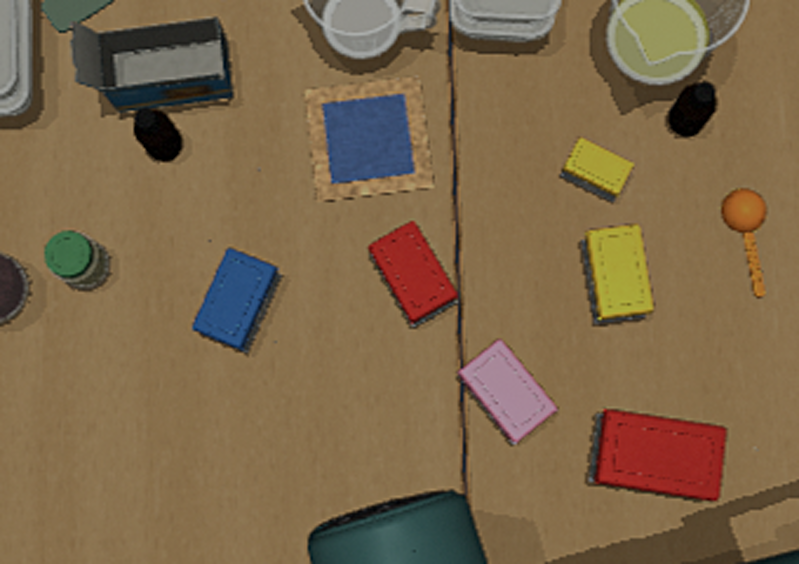

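View pics/scene0.png

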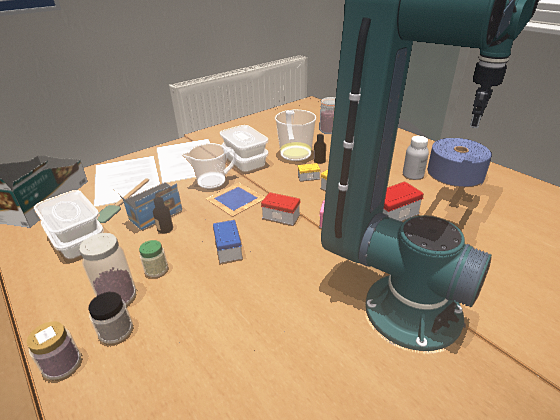

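In the top crop, red has two candidates: the one at full-picture (275,205), and a larger one at (381,283). Yellow has three: a large one at (363,206), a small one at (354,160), and a pink one at (315,257), which is ruled out. Blue has one, at (200,216). The mat is at (257,148), the jar at (132,199), and the scoop at (415,195). I'll measure the lid sizes next.

```bash
cat > h.py <<'E'
from cell import manip
import numpy as np, cv2
def lids(cam="top",save=None,zmin=0.045,zmax=0.08,K=None):
    K=manip.calibration(cam); p,d=manip.snapshot(cam)
    if save: cv2.imwrite(save,p)
    v,u=np.mgrid[:420,:560]
    P=np.stack([(u-K["cx"])/K["fx"]*d,(v-K["cy"])/K["fy"]*d,d],-1)
    T=np.array(K["cam_to_world"]); W=P@T[:3,:3].T+T[:3,3]
    h=cv2.cvtColor(p,cv2.COLOR_BGR2HSV); H,S=h[...,0].astype(int),h[...,1]
    out=[]
    for n,m in dict(red=((H<6)|(H>174))&(S>150),yellow=(abs(H-28)<5)&(S>130),blue=(abs(H-108)<12)&(S>110)).items():
        m=m&(d>0)&(W[...,2]>zmin)&(W[...,2]<zmax)
        k,L,st,c=cv2.connectedComponentsWithStats(m.astype(np.uint8))
        for i in range(1,k):
            if st[i,4]<150: continue
            w=W[L==i]; z=np.median(w[:,2]); 
            # exact outline: cast the mask's pixels to plane z
            vv,uu=np.nonzero(L==i); ray=np.stack([(uu-K["cx"])/K["fx"],(vv-K["cy"])/K["fy"],np.ones(len(uu))],-1)@T[:3,:3].T
            q=T[:3,3]+ray*((z-T[2,3])/ray[:,2])[:,None]
            r=cv2.minAreaRect((q[:,:2]*1000).astype(np.float32)); a,b=r[1]; ang=r[2]
            if b>a: a,b,ang=b,a,ang+90
            out.append((n,c[i].round(),np.round(r[0],1),round(a,1),round(b,1),round((ang+90)%180-90,1),round(z*1000,1)))
    return out,p,d,W
E
python3 - <<'E'
from h import *
o,p,d,W=lids()
for x in o: print(*x)
for l in("mat_middle","amber_l_center","jar_g_center","scoop_center"):
    r=manip.regions_of("top",l)
    if r:
        w=W[r[0]["pixels"]&(d>0)]; print(l,np.median(w,0).round(3),w.min(0).round(3),w.max(0).round(3))
K=manip.calibration("top");print(K["fx"],np.array(K["cam_to_world"]).round(3).tolist())
cv2.imwrite("pics/cr.png",cv2.resize(p[120:310,170:430],None,fx=3,fy=3,interpolation=cv2.INTER_CUBIC))
E
```

```text
red [275. 205.] [465.7   2.2] 100.9 60.4 29.0 60.3
red [381. 283.] [ 254.7 -258.2] 132.5 79.4 79.6 77.5
yellow [364. 205.] [ 460.4 -229.5] 97.2 58.8 5.2 59.9
blue [199. 217.] [441.1 201.6] 99.9 63.0 -23.7 60.1
mat_middle [0.638 0.05  0.002] [ 0.563 -0.028 -0.008] [0.716 0.128 0.012]
amber_l_center [0.631 0.287 0.069] [ 0.617  0.271 -0.005] [0.686 0.332 0.113]
jar_g_center [0.49  0.377 0.074] [ 0.464  0.354 -0.005] [0.541 0.436 0.085]
scoop_center [ 0.522 -0.391  0.009] [ 0.435 -0.412 -0.007] [ 0.561 -0.363  0.029]
507.4569953122813 [[-0.029, -0.984, 0.178, 0.234], [-1.0, 0.03, 0.008, -0.013], [-0.013, -0.178, -0.984, 1.375], [0.0, 0.0, 0.0, 1.0]]
```

View pics/cr.png

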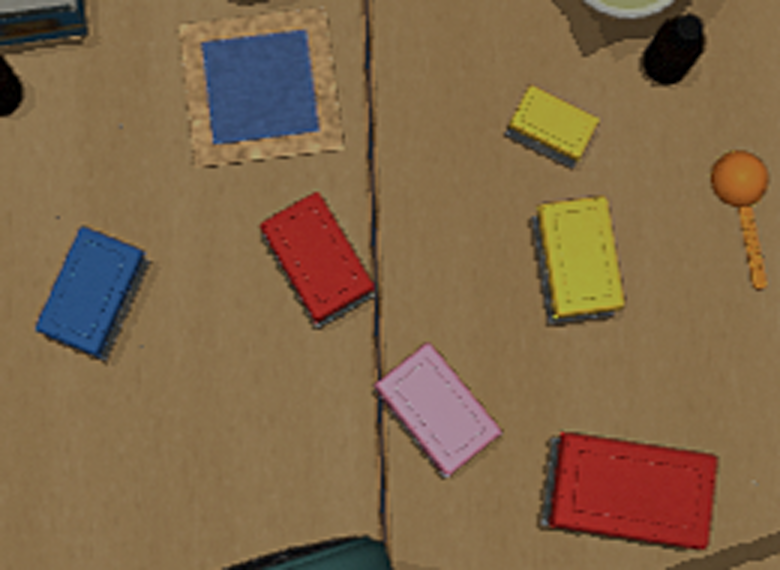

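The red tin meant is (275,205), because it measures 101×60 mm. The other red is 132×79 mm with its lid at 77 mm. The yellow meant is the larger one at (364,205), 97×59 mm. Blue is at (199,217). All three lids are at z≈60 mm, which fits. I'll move towards red now.

```bash
cat >> h.py <<'E'
from scipy.spatial.transform import Rotation as Ro
def to(x,y,z,head):
    "shift in tool axes and roll (deg) from the measured pose to a target; head mod 180"
    s=manip.observe(); R=Ro.from_rotvec(s["tool_rot"]).as_matrix()
    h=np.degrees(np.arctan2(R[1,0],R[0,0])); dh=(head-h+90)%180-90
    print("t",round(s["t"],2),"tcp",s["tcp_pos"].round(4),"head",round(h,1),"tilt",np.degrees(np.arccos(-R[2,2])).round(2),"q",s["qpos"].round(2),
      "\n shift",(R.T@(np.array([x,y,z])-s["tcp_pos"])).round(4),"roll",round(-dh,1),"F",s["force"].round(2),"M",s["wrist_torque"].round(3),"w",round(s["width"],4),"g",round(s["gripper_force"],1))
E
python3 -m handwheel '100 0.33 -0.29 0 0; 100 0.33 -0.29 0 0; 100 0.33 -0.29 0 0; 100 0.33 -0.29 0 0; 100 0.33 -0.29 0 0; 100 0.33 -0.29 0 0; 100 0.33 -0.29 0 0; 100 0.33 -0.29 0 0; 100 0.33 -0.29 0 0; 100 0.33 -0.29 0 0; 100 0.33 -0.29 0 0; 100 0.33 -0.29 0 0' 35
python3 -c "from h import *; to(.466,.002,.2,29)"
```

```text
t: 2.05
tcp_pos: [0.4034, -0.1182, 0.2315]
tool_rot: [-3.084, -0.593, -0.003]
force: [0.0, -0.7, -0.6]
width: 0.0856
gripper_force: 0.0
t 2.05 tcp [ 0.4034 -0.1182  0.2315] head 21.8 tilt 0.12 q [-0.42 -0.21  1.65  0.    1.7   0.77] 
 shift [ 0.1026 -0.0884  0.0318] roll -7.2 F [ 0.   -0.73 -0.61] M [-0.057 -0.003 -0.016] w 0.0856 g 0.0
```

```bash
python3 -m handwheel '100 0.035 -0.03 0 -3; 100 0.07 -0.06 0.01 -7; 100 0.1 -0.087 0.03 -7.2; 100 0.1 -0.087 0.03 -7.2; 100 0.1 -0.087 0.03 -7.2'
python3 - <<'E'
from h import *
o,p,d,W=lids("wrist","pics/w1.png")
for x in o: print(*x)
to(.466,.002,.014,29)
E
```

```text
t: 2.47
tcp_pos: [0.463, -0.0029, 0.1991]
tool_rot: [-3.042, -0.78, 0.006]
force: [-0.9, 0.5, 0.5]
width: 0.0855
gripper_force: 0.0
red [274. 185.] [469.9   4.3] 99.4 59.7 28.8 59.5
yellow [460. 286.] [ 468.5 -227.5] 80.2 54.6 5.6 59.9
blue [ 75. 108.] [445.7 199.4] 103.6 63.1 -24.2 59.2
t 2.52 tcp [ 0.463  -0.0045  0.2002] head 28.7 tilt 0.17 q [-0.13 -0.1   1.62 -0.    1.63  0.94] 
 shift [ 0.0064 -0.0042  0.1862] roll -0.3 F [-1.75  0.12 -0.24] M [ 0.008 -0.019  0.008] w 0.0856 g 0.0
```

```bash
python3 -m handwheel '100 0.008 -0.005 0.03 0; 100 0.008 -0.005 0.07 0; 100 0.008 -0.005 0.11 0; 100 0.008 -0.005 0.14 0; 100 0.008 -0.005 0.165 0; 100 0.008 -0.005 0.18 0; 100 0.008 -0.005 0.186 0; 100 0.008 -0.005 0.186 0'
python3 -m handwheel '0 0 0 0 0; 0 0 0 0 0; 0 0 0 0 0; 0 0 0 0 0; 0 0 0 0 0; 0 0 0 0 0; 0 0 0 0 0; 0 0 0 0 0' 35
python3 -c "from h import *; to(.468,.003,.014,29)"
```

```text
t: 3.18
tcp_pos: [0.4671, 0.002, 0.0145]
tool_rot: [-3.045, -0.771, 0.004]
force: [0.3, 0.0, 0.7]
width: 0.0853
gripper_force: 0.0
t: 3.85
tcp_pos: [0.4698, 0.0032, 0.0175]
tool_rot: [3.042, 0.774, 0.006]
force: [-1.2, -1.9, 7.3]
width: 0.0597
gripper_force: 40.4
t 3.85 tcp [0.4698 0.0032 0.0175] head 28.6 tilt 0.25 q [-0.11  0.06  1.85 -0.    1.23  0.96] 
 shift [-0.0017 -0.0007  0.0035] roll -0.4 F [-1.18 -1.93  7.34] M [-0.039  0.184 -0.094] w 0.0597 g 40.4
```

```bash
python3 -m handwheel '0 0 0 -0.01 0; 0 0 0 -0.03 0; 0 0 0 -0.055 0; 0 0 0 -0.08 0; 0 0 0 -0.1 0; 0 0 0 -0.115 0; 0 0 0 -0.12 0; 0 0 0 -0.12 0; 0 0 0 -0.12 0; 0 0 0 -0.12 0' 35
python3 -c "from h import *; to(.468,.003,.134,29)"
python3 -m handwheel '0 0.02 0 0 0; 0 0.035 0 0 0; 0 0 0 0 0; 0 -0.035 0 0 0; 0 0 0 0 0; 0 0.035 0 0 0; 0 0 0 0 0; 0 -0.035 0 0 0; 0 0 0 0 0; 0 0.035 0 0 0; 0 0 0 0 0; 0 -0.035 0 0 0' 35
python3 -c "from h import *; to(.468,.003,.134,29)"
python3 -m handwheel '0 0.035 0 0 0; 0 0.07 0 0 0; 0 0.035 0 0 0; 0 0 0 0 0; 0 0.035 0 0 0; 0 0.07 0 0 0; 0 0.035 0 0 0; 0 0 0 0 0; 0 0.02 0 0 0; 0 0.035 0 0 0; 0 0.035 0 0 0' 35
cat >> h.py <<'E'
def listen(n=12):
    for i in range(n):
        s=manip.observe(); R=Ro.from_rotvec(s["tool_rot"]).as_matrix()
        print(round(s["t"],2),"Ft",(R.T@s["force"]).round(2),"Mt",(R.T@s["wrist_torque"]).round(3),"g",round(s["gripper_force"],1))
        manip.snapshot("wrist")
E
python3 -c "from h import *; listen(); to(.468,.003,.014,29)"
```

```text
t: 4.68
tcp_pos: [0.467, 0.0039, 0.1336]
tool_rot: [-3.043, -0.775, 0.005]
force: [-0.9, 0.2, -3.1]
width: 0.0596
gripper_force: 39.7
t 4.68 tcp [0.467  0.0039 0.1336] head 28.6 tilt 0.19 q [-0.11 -0.06  1.71 -0.    1.49  0.96] 
 shift [ 0.0005  0.0013 -0.0004] roll -0.4 F [-0.91  0.21 -3.12] M [-0.017 -0.015 -0.02 ] w 0.0596 g 39.7
t: 5.68
tcp_pos: [0.4369, -0.0123, 0.1295]
tool_rot: [-3.038, -0.779, 0.019]
force: [-0.7, -1.3, -2.5]
width: 0.0594
gripper_force: 39.6
t 5.68 tcp [ 0.4369 -0.0123  0.1295] head 28.8 tilt 0.73 q [-0.16 -0.11  1.77 -0.    1.5   0.91] 
 shift [ 0.0346  0.0015 -0.0049] roll -0.2 F [-0.74 -1.34 -2.48] M [-0.042  0.063 -0.012] w 0.0594 g 39.6
t: 6.6
tcp_pos: [0.4682, 0.0044, 0.1332]
tool_rot: [-3.043, -0.775, 0.003]
force: [-0.1, -0.8, -2.6]
width: 0.0597
gripper_force: 39.6
6.6 Ft [-0.5   0.63  2.56] Mt [ 0.012 -0.037  0.026] g 39.6
6.65 Ft [-1.22  0.33  2.2 ] Mt [ 0.022 -0.032 -0.012] g 39.6
6.7 Ft [-0.58 -0.33  2.32] Mt [ 0.022  0.002 -0.017] g 39.6
6.75 Ft [-0.16  0.14  3.28] Mt [-0.053 -0.004  0.001] g 39.6
6.8 Ft [-0.51  0.09  2.56] Mt [-0.002 -0.02  -0.001] g 39.6
6.85 Ft [-0.26 -0.78  2.89] Mt [-0.009 -0.024 -0.027] g 39.6
6.9 Ft [0.72 0.56 1.89] Mt [-0.005  0.039  0.031] g 39.6
6.95 Ft [-0.8  -0.03  2.84] Mt [-0.014  0.037  0.002] g 39.6
7.0 Ft [-0.46  0.2   2.58] Mt [0.016 0.004 0.011] g 39.6
7.05 Ft [-0.62  0.05  2.74] Mt [-0.025  0.025 -0.06 ] g 39.6
7.1 Ft [-0.49  0.07  2.15] Mt [-0.015 -0.013  0.004] g 39.6
7.15 Ft [ 0.24 -0.17  3.19] Mt [-0.03   0.013 -0.041] g 39.6
t 7.2 tcp [0.4681 0.0036 0.1354] head 28.6 tilt 0.01 q [-0.11 -0.06  1.71 -0.    1.49  0.96] 
 shift [-0.0004  0.0005  0.1214] roll -0.4 F [ 0.35  0.7  -2.35] M [ 0.008 -0.019  0.003] w 0.0595 g 39.6
```

```bash
python3 -m handwheel '0 -0.04 0 0 0; 0 0 0 0 0; 0 0.04 0 0 0; 0 0 0 0 0; 0 -0.02 0 0 0; 0 -0.02 0 0 0; 0 0.02 0 0 0' 35
cat >> h.py <<'E'
def stat(n=14):
    A=[]
    for i in range(n):
        s=manip.observe(); R=Ro.from_rotvec(s["tool_rot"]).as_matrix()
        A.append(np.r_[R.T@s["force"],R.T@s["wrist_torque"]]); manip.snapshot("wrist")
    A=np.array(A); print("My",A[:,4].round(3),"Fx",A[:,0].round(1)); print("mean",A[2:].mean(0).round(3),"std",A[2:].std(0).round(3))
E
python3 -c "from h import *; stat(); to(.468,.003,.014,29)"
python3 -m handwheel '0 -0.04 0 0 0; 0 -0.04 0 0 0; 0 -0.02 0 0 0' 35
python3 -c "from h import *; stat(); to(.468,.003,.014,29)"
```

```text
t: 7.78
tcp_pos: [0.4798, 0.011, 0.1329]
tool_rot: [-3.046, -0.768, 0.015]
force: [0.8, -1.1, -2.2]
width: 0.0601
gripper_force: 39.6
My [ 0.065  0.496 -0.106  0.003  0.02  -0.043 -0.038 -0.028  0.    -0.005
  0.012 -0.008 -0.019  0.016] Fx [ 0.2  7.6 -0.7 -0.6 -0.2 -0.8 -0.2  0.5  0.9 -1.1 -1.   0.   0.  -0.2]
mean [-2.710e-01  1.910e-01  2.562e+00 -2.000e-03 -1.600e-02 -7.000e-03] std [0.567 0.376 0.52  0.024 0.033 0.046]
t 8.48 tcp [0.4856 0.0131 0.1356] head 28.5 tilt 0.04 q [-0.09 -0.02  1.67 -0.    1.49  0.98] 
 shift [-0.0203  0.0005  0.1216] roll -0.5 F [ 0.22 -0.75 -3.18] M [ 0.004  0.017 -0.036] w 0.0595 g 39.6
t: 8.73
tcp_pos: [0.4641, 0.0022, 0.1341]
tool_rot: [3.046, 0.77, -0.008]
force: [0.8, 0.4, -2.5]
width: 0.0595
gripper_force: 39.6
My [ 0.06   0.215  0.014 -0.018  0.035 -0.018 -0.035 -0.005  0.003 -0.047
  0.027  0.     0.004 -0.032] Fx [ 0.9  5.2  0.4  0.   0.1 -0.5 -0.3  0.4 -0.6  0.4 -0.   0.  -0.2 -0.2]
mean [-0.024  0.111  2.509 -0.008 -0.006 -0.003] std [0.325 0.491 0.568 0.036 0.024 0.043]
t 9.43 tcp [0.4681 0.0036 0.1353] head 28.6 tilt 0.01 q [-0.11 -0.06  1.71 -0.    1.49  0.96] 
 shift [-0.0004  0.0005  0.1213] roll -0.4 F [-0.82  0.38 -2.16] M [0.011 0.009 0.007] w 0.0596 g 39.7
```

```bash
python3 -m handwheel '0 0 0 0.02 0; 0 0 0 0.05 0; 0 0 0 0.08 0; 0 0 0 0.1 0; 0 0 0 0.112 0; 0 0 0 0.117 0; 0 0 0 0.12 0; 0 0 0 0.12 0; 0 0 0 0.12 0' 35
python3 -c "from h import *; to(.468,.003,.014,29)"
python3 -m handwheel '100 0 0 0 0; 100 0 0 0 0; 100 0 0 0 0; 100 0 0 0 0; 100 0 0 -0.02 0; 100 0 0 -0.06 0; 100 0 0 -0.1 0; 100 0 0 -0.14 0; 100 0 0 -0.18 0; 100 0 0 -0.18 0'
python3 -c "
from h import *
for x in lids()[0]: print(*x)
to(.463,-.229,.2,5.2)"
```

```text
t: 10.18
tcp_pos: [0.4679, 0.0037, 0.0175]
tool_rot: [3.044, 0.775, -0.001]
force: [-6.8, 1.3, 8.2]
width: 0.0595
gripper_force: 40.8
t 10.18 tcp [0.4679 0.0037 0.0175] head 28.6 tilt 0.04 q [-0.11  0.06  1.85 -0.    1.24  0.96] 
 shift [-0.0003  0.0007  0.0035] roll -0.4 F [-6.78  1.27  8.18] M [ 0.018  0.984 -0.033] w 0.0595 g 40.8
t: 11.02
tcp_pos: [0.4728, 0.0032, 0.2054]
tool_rot: [3.038, 0.773, 0.027]
force: [1.1, 0.1, 2.0]
width: 0.0857
gripper_force: 0.0
red [276. 210.] [456.   -2.4] 80.8 59.5 28.4 60.0
red [380. 283.] [ 254.7 -258.3] 132.5 79.4 79.6 77.5
yellow [363. 205.] [ 460.1 -228.8] 97.3 59.5 6.6 60.0
blue [199. 217.] [441.1 201.5] 100.0 63.0 -23.9 60.0
t 11.07 tcp [0.4713 0.0033 0.2014] head 28.6 tilt 0.71 q [-0.11 -0.09  1.61 -0.    1.61  0.96] 
 shift [-0.1184  0.2001  0.0016] roll 23.4 F [-1.13  0.07  0.1 ] M [ 0.046 -0.001  0.047] w 0.0858 g 0.0
```

```bash
python3 -m handwheel '100 -0.015 0.025 0 5; 100 -0.035 0.06 0 10; 100 -0.055 0.095 0 15; 100 -0.075 0.13 0 20; 100 -0.095 0.165 0 23; 100 -0.112 0.19 0 23; 100 -0.118 0.2 0 23; 100 -0.118 0.2 0 23; 100 -0.118 0.2 0 23'
python3 - <<'E'
from h import *
for c in("wrist","top"):
  for x in lids(c)[0]: print(c,*x)
to(.463,-.229,.014,5.7)
E
```

```text
t: 11.82
tcp_pos: [0.4597, -0.2278, 0.1941]
tool_rot: [-3.136, -0.151, 0.002]
force: [0.6, 1.1, -0.4]
width: 0.0855
gripper_force: 0.0
wrist red [ 44. 166.] [469.6  -2.7] 99.0 68.8 28.3 59.1
wrist red [283. 345.] [ 296.2 -264.4] 134.9 34.1 85.7 71.7
wrist yellow [284. 162.] [ 491.2 -226. ] 55.5 36.3 -84.5 59.4
top red [275. 206.] [464.5   2.2] 100.8 60.2 28.6 59.9
top red [387. 286.] [ 252.9 -268.2] 110.6 79.3 79.7 77.7
top blue [199. 217.] [441.1 201.5] 100.0 63.0 -23.9 59.9
t 11.92 tcp [ 0.4602 -0.2267  0.1948] head 5.7 tilt 0.08 q [-0.57  0.02  1.52  0.    1.61  0.9 ] 
 shift [0.0027 0.0028 0.1808] roll -0.0 F [-0.01 -0.23  0.05] M [ 0.043 -0.039 -0.017] w 0.0854 g 0.0
```

```bash
python3 -m handwheel '100 0.001 0.002 0.03 0; 100 0.001 0.002 0.07 0; 100 0.001 0.002 0.11 0; 100 0.001 0.002 0.14 0; 100 0.001 0.002 0.162 0; 100 0.001 0.002 0.175 0; 100 0.001 0.002 0.18 0; 100 0.001 0.002 0.18 0'
python3 -m handwheel '0 0 0 0 0; 0 0 0 0 0; 0 0 0 0 0; 0 0 0 0 0; 0 0 0 0 0; 0 0 0 0 0; 0 0 0 0 0; 0 0 0 0 0' 35
python3 -c "from h import *; to(.461,-.228,.014,5.7)"
python3 -m handwheel '0 0 0 -0.01 0; 0 0 0 -0.03 0; 0 0 0 -0.055 0; 0 0 0 -0.08 0; 0 0 0 -0.1 0; 0 0 0 -0.115 0; 0 0 0 -0.12 0; 0 0 0 -0.12 0; 0 0 0 -0.12 0; 0 0 0 -0.12 0' 35
python3 -c "from h import *; to(.461,-.228,.134,5.7)"
python3 -m handwheel '0 0.02 0 0 0; 0 0.035 0 0 0; 0 0 0 0 0; 0 -0.035 0 0 0; 0 0 0 0 0; 0 0.035 0 0 0; 0 0 0 0 0; 0 -0.035 0 0 0; 0 0 0 0 0; 0 0.035 0 0 0; 0 0 0 0 0; 0 -0.035 0 0 0' 35
python3 -m handwheel '0 0.035 0 0 0; 0 0.07 0 0 0; 0 0.035 0 0 0; 0 0 0 0 0; 0 0.035 0 0 0; 0 0.07 0 0 0; 0 0.035 0 0 0; 0 0 0 0 0; 0 0.02 0 0 0; 0 0.035 0 0 0; 0 0.035 0 0 0' 35
python3 -c "from h import *; stat(); to(.461,-.228,.134,5.7)"
```

```text
t: 12.58
tcp_pos: [0.4607, -0.2282, 0.014]
tool_rot: [-3.136, -0.156, 0.004]
force: [-0.1, 1.1, 1.6]
width: 0.0853
gripper_force: 0.0
t: 13.25
tcp_pos: [0.4627, -0.2305, 0.0173]
tool_rot: [3.137, 0.153, 0.005]
force: [0.1, 2.7, 5.7]
width: 0.0595
gripper_force: 41.4
t 13.25 tcp [ 0.4627 -0.2305  0.0173] head 5.6 tilt 0.21 q [-0.57  0.16  1.74  0.    1.24  0.9 ] 
 shift [-0.0014 -0.0027  0.0033] roll -0.1 F [0.13 2.68 5.74] M [ 0.415 -0.024  0.057] w 0.0595 g 41.4
t: 14.08
tcp_pos: [0.4601, -0.2297, 0.1332]
tool_rot: [-3.136, -0.152, 0.005]
force: [-0.8, -0.3, -4.3]
width: 0.0593
gripper_force: 40.4
t 14.08 tcp [ 0.4601 -0.2297  0.1332] head 5.6 tilt 0.23 q [-0.57  0.05  1.6  -0.    1.49  0.9 ] 
 shift [ 0.001  -0.0016 -0.0008] roll -0.1 F [-0.82 -0.25 -4.3 ] M [-0.004 -0.063  0.024] w 0.0593 g 40.4
t: 15.08
tcp_pos: [0.4269, -0.2327, 0.1293]
tool_rot: [-3.131, -0.158, 0.013]
force: [-2.2, -1.0, -2.6]
width: 0.0596
gripper_force: 45.5
t: 16.0
tcp_pos: [0.4616, -0.2295, 0.1329]
tool_rot: [-3.135, -0.153, 0.003]
force: [0.8, 0.2, -4.4]
width: 0.0596
gripper_force: 46.4
My [ 0.074  0.027 -0.02   0.004  0.008  0.001  0.027 -0.045 -0.044 -0.026
  0.02  -0.009 -0.019 -0.039] Fx [ 0.8  0.7  0.1  0.1 -0.5 -0.1  0.4  0.6  0.3  0.3 -0.2  0.2 -0.1 -0.6]
mean [ 3.50e-02  1.78e-01  4.46e+00 -4.00e-03 -1.20e-02 -1.40e-02] std [0.352 0.453 0.627 0.021 0.023 0.031]
t 16.7 tcp [ 0.4612 -0.2303  0.1354] head 5.6 tilt 0.01 q [-0.57  0.05  1.6  -0.    1.49  0.9 ] 
 shift [-0.     -0.0023  0.0014] roll -0.1 F [ 0.64 -0.76 -4.19] M [-0.029  0.039 -0.024] w 0.0598 g 46.4
```

```bash
python3 -m handwheel '0 -0.04 0 0 0; 0 0 0 0 0; 0 0.04 0 0 0; 0 0 0 0 0; 0 -0.02 0 0 0; 0 -0.02 0 0 0; 0 0.02 0 0 0' 35
python3 -c "from h import *; stat(); to(.461,-.228,.014,29)"
python3 -m handwheel '0 -0.04 0 0 0; 0 -0.04 0 0 0; 0 -0.02 0 0 0' 35
python3 -c "from h import *; stat(); to(.461,-.228,.134,5.7)"
```

```text
t: 17.28
tcp_pos: [0.474, -0.2282, 0.1325]
tool_rot: [-3.135, -0.144, 0.018]
force: [0.6, -0.0, -4.5]
width: 0.0595
gripper_force: 46.4
My [ 0.099  0.626  0.043 -0.029 -0.086 -0.061 -0.057 -0.021 -0.074 -0.032
 -0.168 -0.018 -0.048 -0.08 ] Fx [ 0.6  9.6 -0.7 -0.8 -0.3 -0.8 -1.5  0.2  0.2 -0.2  0.6  0.2 -0.2  0.5]
mean [-0.225 -0.085  4.259  0.    -0.052 -0.011] std [0.583 0.588 0.587 0.02  0.048 0.028]
t 17.98 tcp [ 0.481  -0.2284  0.1356] head 5.5 tilt 0.03 q [-0.55  0.09  1.56 -0.    1.49  0.92] 
 shift [-0.0199 -0.0024  0.1216] roll -23.5 F [-0.4   0.73 -4.09] M [0.013 0.065 0.038] w 0.0596 g 46.5
t: 18.23
tcp_pos: [0.4563, -0.2301, 0.1339]
tool_rot: [-3.137, -0.147, 0.011]
force: [-0.0, -0.1, -2.5]
width: 0.0593
gripper_force: 46.9
My [ 0.005  0.345  0.011  0.033  0.022 -0.024  0.008  0.01  -0.023 -0.046
 -0.028 -0.007 -0.034 -0.048] Fx [-0.   4.6 -0.2 -0.6 -0.4  0.4  0.3  0.5 -0.1  0.   0.4 -0.1 -0.3 -0.6]
mean [-0.045  0.088  4.431  0.029 -0.01  -0.011] std [0.364 0.468 0.413 0.03  0.026 0.04 ]
t 18.93 tcp [ 0.4612 -0.2303  0.1353] head 5.6 tilt 0.01 q [-0.57  0.05  1.6  -0.    1.49  0.9 ] 
 shift [ 0.     -0.0023  0.0013] roll -0.1 F [-0.96 -0.22 -4.9 ] M [-0.009  0.07  -0.001] w 0.0594 g 46.7
```

```bash
python3 -m handwheel '0 0 0 0.02 0; 0 0 0 0.05 0; 0 0 0 0.08 0; 0 0 0 0.1 0; 0 0 0 0.112 0; 0 0 0 0.117 0; 0 0 0 0.12 0; 0 0 0 0.12 0; 0 0 0 0.12 0' 35
python3 -m handwheel '100 0 0 0 0; 100 0 0 0 0; 100 0 0 0 0; 100 0 0 0 0; 100 0 0 -0.02 0; 100 0 0 -0.06 0; 100 0 0 -0.1 0; 100 0 0 -0.14 0; 100 0 0 -0.18 0; 100 0 0 -0.18 0'
python3 -c "
from h import *
to(.443,.203,.2,-24)"
```

```text
t: 19.68
tcp_pos: [0.4612, -0.23, 0.0184]
tool_rot: [-3.137, -0.153, 0.001]
force: [-6.3, 3.6, 8.6]
width: 0.0596
gripper_force: 48.3
t: 20.52
tcp_pos: [0.4654, -0.2329, 0.2061]
tool_rot: [3.127, 0.152, 0.024]
force: [1.2, -1.3, 1.1]
width: 0.0853
gripper_force: 0.0
t 20.52 tcp [ 0.4654 -0.2329  0.2061] head 5.6 tilt 1.1 q [-0.57  0.01  1.5  -0.    1.61  0.9 ] 
 shift [ 0.0199 -0.436   0.0012] roll 29.6 F [ 1.23 -1.31  1.05] M [-0.016 -0.068  0.048] w 0.0853 g 0.0
```

```bash
python3 -m handwheel '100 0 -0.025 0 4; 100 0.005 -0.06 0 8; 100 0.01 -0.1 0 12; 100 0.01 -0.14 0 16; 100 0.015 -0.18 0 20; 100 0.015 -0.22 0 24; 100 0.02 -0.26 0 28; 100 0.02 -0.3 0 29.5; 100 0.02 -0.34 0 29.5; 100 0.02 -0.38 0 29.5; 100 0.02 -0.415 0 29.5; 100 0.02 -0.434 0 29.5'
python3 -m handwheel '100 0 0 0 0; 100 0 0 0 0'
python3 - <<'E'
from h import *
for c in("wrist","top"):
  for x in lids(c)[0]: print(c,*x)
to(.443,.203,.014,-24)
E
```

```text
t: 21.52
tcp_pos: [0.4384, 0.2072, 0.1953]
tool_rot: [-3.073, 0.646, -0.0]
force: [-0.4, -0.4, 0.2]
width: 0.0854
gripper_force: 0.0
t: 21.68
tcp_pos: [0.439, 0.2043, 0.1951]
tool_rot: [3.073, -0.648, 0.0]
force: [0.2, -0.3, 0.1]
width: 0.0851
gripper_force: 0.0
wrist red [467.  80.] [467.9   8.2] 102.6 64.3 28.5 59.5
wrist blue [10.  5.] [682.  342.8] 20.5 9.5 66.2 50.4
wrist blue [275. 190.] [445.3 203.6] 100.1 59.0 -24.3 59.5
top red [275. 206.] [464.7   2.1] 100.5 59.9 28.4 59.9
top red [380. 283.] [ 254.7 -258.2] 132.3 79.5 79.6 77.4
top yellow [364. 205.] [ 458.9 -229.4] 97.4 61.1 4.6 60.1
top blue [189. 226.] [415.3 233.1] 63.3 31.2 18.2 60.0
t 21.78 tcp [0.4393 0.2028 0.1951] head -24.0 tilt 0.05 q [ 0.32 -0.05  1.58 -0.    1.61  2.31] 
 shift [ 0.0032 -0.0018  0.1811] roll 0.0 F [-0.03  0.12  0.21] M [ 0.003 -0.02  -0.004] w 0.0854 g 0.0
```

Red and yellow are both back where they stood. Blue is next, with the same shake.

```bash
python3 -m handwheel '100 0.004 0 0.03 0; 100 0.004 0 0.07 0; 100 0.004 0 0.11 0; 100 0.004 0 0.14 0; 100 0.004 0 0.162 0; 100 0.004 0 0.175 0; 100 0.004 0 0.18 0; 100 0.004 0 0.18 0'
python3 -m handwheel '0 0 0 0 0; 0 0 0 0 0; 0 0 0 0 0; 0 0 0 0 0; 0 0 0 0 0; 0 0 0 0 0; 0 0 0 0 0; 0 0 0 0 0' 35
python3 -c "from h import *; to(.443,.203,.014,-24)"
python3 -m handwheel '0 0 0 -0.01 0; 0 0 0 -0.03 0; 0 0 0 -0.055 0; 0 0 0 -0.08 0; 0 0 0 -0.1 0; 0 0 0 -0.115 0; 0 0 0 -0.12 0; 0 0 0 -0.12 0; 0 0 0 -0.12 0; 0 0 0 -0.12 0' 35
python3 -c "from h import *; to(.443,.203,.134,-24)"
python3 -m handwheel '0 0.02 0 0 0; 0 0.035 0 0 0; 0 0 0 0 0; 0 -0.035 0 0 0; 0 0 0 0 0; 0 0.035 0 0 0; 0 0 0 0 0; 0 -0.035 0 0 0; 0 0 0 0 0; 0 0.035 0 0 0; 0 0 0 0 0; 0 -0.035 0 0 0' 35
python3 -m handwheel '0 0.035 0 0 0; 0 0.07 0 0 0; 0 0.035 0 0 0; 0 0 0 0 0; 0 0.035 0 0 0; 0 0.07 0 0 0; 0 0.035 0 0 0; 0 0 0 0 0; 0 0.02 0 0 0; 0 0.035 0 0 0; 0 0.035 0 0 0' 35
python3 -c "from h import *; stat()"
python3 -m handwheel '0 -0.04 0 0 0; 0 0 0 0 0; 0 0.04 0 0 0; 0 0 0 0 0; 0 -0.02 0 0 0; 0 -0.02 0 0 0; 0 0.02 0 0 0' 35
python3 -c "from h import *; stat()"
python3 -m handwheel '0 -0.04 0 0 0; 0 -0.04 0 0 0; 0 -0.02 0 0 0' 35
python3 -c "from h import *; stat(); to(.443,.203,.134,-24)"
```

```text
t: 22.45
tcp_pos: [0.4422, 0.2004, 0.014]
tool_rot: [3.071, -0.655, -0.004]
force: [-0.0, -0.6, 0.3]
width: 0.0856
gripper_force: 0.0
t: 23.12
tcp_pos: [0.4445, 0.2023, 0.0172]
tool_rot: [-3.072, 0.651, -0.006]
force: [1.1, -1.2, 6.5]
width: 0.06
gripper_force: 40.4
t 23.12 tcp [0.4445 0.2023 0.0172] head -23.9 tilt 0.25 q [ 0.31  0.1   1.8  -0.    1.24  2.3 ] 
 shift [-0.0017  0.      0.0032] roll 0.1 F [ 1.11 -1.19  6.54] M [-0.074  0.021 -0.094] w 0.06 g 40.4
t: 23.95
tcp_pos: [0.4416, 0.2016, 0.1334]
tool_rot: [3.071, -0.651, -0.005]
force: [0.2, 0.2, -2.5]
width: 0.0598
gripper_force: 39.6
t 23.95 tcp [0.4416 0.2016 0.1334] head -23.9 tilt 0.22 q [ 0.31 -0.01  1.67 -0.    1.49  2.3 ] 
 shift [ 0.0008 -0.0018 -0.0006] roll 0.1 F [ 0.22  0.19 -2.51] M [-0.032 -0.017 -0.035] w 0.0598 g 39.6
t: 24.95
tcp_pos: [0.412, 0.2145, 0.1314]
tool_rot: [3.067, -0.66, -0.01]
force: [-0.4, 1.0, -1.1]
width: 0.0598
gripper_force: 39.4
t: 25.87
tcp_pos: [0.4451, 0.2007, 0.1345]
tool_rot: [3.071, -0.654, 0.002]
force: [-0.6, -0.4, -1.9]
width: 0.0596
gripper_force: 39.5
My [-0.017 -0.    -0.01   0
[... 572 characters left out ...]
 -0.1]
mean [ 0.037  0.107  2.368 -0.007 -0.011  0.009] std [0.351 0.475 0.517 0.023 0.023 0.032]
t: 28.1
tcp_pos: [0.4389, 0.2037, 0.1348]
tool_rot: [-3.075, 0.644, 0.006]
force: [0.7, 0.2, -2.9]
width: 0.0595
gripper_force: 39.5
My [ 0.09   0.23  -0.013 -0.015 -0.037  0.031  0.027 -0.023 -0.042  0.005
  0.067 -0.027  0.023 -0.078] Fx [ 0.5  4.9 -0.1 -0.3 -1.4  0.2  0.8  1.   1.   0.3 -0.   0.2  0.7  0.7]
mean [ 0.262  0.069  2.325 -0.003 -0.007  0.013] std [0.647 0.426 0.637 0.017 0.038 0.019]
t 28.8 tcp [0.4427 0.202  0.1353] head -23.9 tilt 0.0 q [ 0.31 -0.01  1.67 -0.    1.49  2.3 ] 
 shift [-0.0001 -0.001   0.0013] roll 0.1 F [ 0.27  0.04 -2.31] M [-0.052  0.015  0.052] w 0.0601 g 39.5
```

```bash
python3 -m handwheel '0 0 0 0.02 0; 0 0 0 0.05 0; 0 0 0 0.08 0; 0 0 0 0.1 0; 0 0 0 0.112 0; 0 0 0 0.117 0; 0 0 0 0.12 0; 0 0 0 0.12 0; 0 0 0 0.12 0' 35
python3 -m handwheel '100 0 0 0 0; 100 0 0 0 0; 100 0 0 0 0; 100 0 0 0 0; 100 0 0 -0.02 0; 100 0 0 -0.06 0; 100 0 0 -0.1 0; 100 0 0 -0.14 0; 100 0 0 -0.18 0; 100 0 0 -0.18 0'
python3 -c "
from h import *
to(.461,-.23,.2,5.6)"
```

```text
t: 29.55
tcp_pos: [0.4428, 0.2021, 0.0172]
tool_rot: [3.073, -0.651, -0.0]
force: [-4.5, -0.5, 5.4]
width: 0.0597
gripper_force: 40.3
t: 30.38
tcp_pos: [0.4472, 0.2035, 0.2056]
tool_rot: [-3.064, 0.65, -0.025]
force: [0.5, 0.7, 1.5]
width: 0.0854
gripper_force: 0.0
t 30.38 tcp [0.4472 0.2035 0.2056] head -23.9 tilt 1.05 q [ 0.31 -0.05  1.56 -0.    1.61  2.3 ] 
 shift [0.1884 0.3907 0.0034] roll -29.5 F [0.45 0.68 1.5 ] M [ 0.028 -0.072  0.002] w 0.0854 g 0.0
```

```bash
python3 -m handwheel '100 0.012 0.025 0 -4; 100 0.028 0.058 0 -8; 100 0.044 0.091 0 -12; 100 0.06 0.125 0 -16; 100 0.077 0.16 0 -20; 100 0.094 0.195 0 -24; 100 0.111 0.23 0 -28; 100 0.128 0.265 0 -29.5; 100 0.145 0.3 0 -29.5; 100 0.162 0.335 0 -29.5; 100 0.178 0.37 0 -29.5; 100 0.188 0.391 0 -29.5'
python3 -m handwheel '100 0 0 0 0; 100 0 0 0 0; 100 0 0 0 0'
python3 - <<'E'
from h import *
for c in("wrist","top"):
  for x in lids(c)[0]: print(c,*x)
to(.461,-.23,.014,5)
E
```

```text
t: 31.38
tcp_pos: [0.4555, -0.2355, 0.1949]
tool_rot: [3.137, 0.148, -0.0]
force: [-0.2, 0.2, 0.5]
width: 0.0854
gripper_force: 0.0
t: 31.63
tcp_pos: [0.4559, -0.2311, 0.195]
tool_rot: [-3.137, -0.152, 0.0]
force: [0.0, -0.3, 0.3]
width: 0.0849
gripper_force: 0.0
wrist red [ 42. 162.] [469.6  -2.7] 99.2 68.7 28.1 59.1
wrist red [281. 343.] [ 297.  -263.9] 133.8 38.5 87.0 73.6
wrist yellow [282. 160.] [ 488.8 -227.2] 55.9 38.4 -86.2 59.4
top red [275. 206.] [464.6   2.3] 100.5 60.2 28.2 60.1
top red [388. 286.] [ 252.4 -270.9] 106.8 79.3 79.7 77.6
top blue [200. 217.] [439.4 200.3] 100.0 62.6 -23.7 60.0
t 31.73 tcp [ 0.4561 -0.2305  0.1953] head 5.7 tilt 0.02 q [-0.58  0.01  1.52  0.    1.61  0.89] 
 shift [4.900e-03 1.000e-04 1.813e-01] roll 0.7 F [-0.89 -0.22 -0.51] M [0.01  0.049 0.022] w 0.0854 g 0.0
```

```bash
python3 -m handwheel '100 0.004 0 0.03 0; 100 0.004 0 0.07 0; 100 0.004 0 0.11 0; 100 0.004 0 0.14 0; 100 0.004 0 0.162 0; 100 0.004 0 0.175 0; 100 0.004 0 0.18 0; 100 0.004 0 0.18 0'
python3 -m handwheel '0 0 0 0 0; 0 0 0 0 0; 0 0 0 0 0; 0 0 0 0 0; 0 0 0 0 0; 0 0 0 0 0; 0 0 0 0 0; 0 0 0 0 0' 35
python3 -m handwheel '0 0 0 -0.01 0; 0 0 0 -0.03 0; 0 0 0 -0.055 0; 0 0 0 -0.08 0; 0 0 0 -0.11 0; 0 0 0 -0.14 0; 0 0 0 -0.165 0; 0 0 0 -0.18 0; 0 0 0 -0.185 0; 0 0 0 -0.185 0; 0 0 0 -0.185 0' 35
python3 -m handwheel '0 0.035 0 0 0; 0 0.075 0 0 0; 0 0.075 0 0 0; 0 0.075 0 0 0' 35
python3 -c "from h import *; stat(11)"
python3 -m handwheel '0 -0.035 0 0 0; 0 -0.075 0 0 0; 0 -0.075 0 0 0; 0 -0.075 0 0 0' 35
python3 -c "from h import *; stat(11); to(.639,.05,.2,5.6)"
```

```text
t: 32.4
tcp_pos: [0.4593, -0.2296, 0.0141]
tool_rot: [-3.136, -0.155, 0.004]
force: [-0.1, 0.4, -0.1]
width: 0.0856
gripper_force: 0.0
t: 33.07
tcp_pos: [0.4613, -0.2316, 0.0174]
tool_rot: [3.137, 0.153, 0.005]
force: [-0.7, 2.7, 6.5]
width: 0.0595
gripper_force: 41.0
t: 33.98
tcp_pos: [0.4591, -0.231, 0.1988]
tool_rot: [-3.137, -0.152, 0.004]
force: [-0.4, 0.1, -5.0]
width: 0.0593
gripper_force: 40.0
t: 34.32
tcp_pos: [0.5345, -0.223, 0.1956]
tool_rot: [-3.134, -0.155, 0.011]
force: [-1.8, 0.4, -4.2]
width: 0.0597
gripper_force: 39.7
My [ 0.006  0.037  0.06   0.038  0.004  0.044  0.049  0.    -0.03   0.002
 -0.012] Fx [-1.8 -0.3 -0.  -0.7 -0.4 -0.3  0.3  0.2  0.1 -0.   1.4]
mean [ 0.072  0.007  4.015  0.034  0.017 -0.015] std [0.547 0.334 0.455 0.025 0.029 0.034]
t: 35.2
tcp_pos: [0.458, -0.2312, 0.2]
tool_rot: [-3.138, -0.149, 0.001]
force: [0.5, 0.3, -3.1]
width: 0.0597
gripper_force: 41.1
My [ 0.051  0.298 -0.006  0.065  0.053  0.063  0.09   0.082  0.101  0.08
  0.074] Fx [ 0.5  0.9  0.5 -0.7 -0.2 -0.4 -0.4 -0.2 -0.9 -0.   0.2]
mean [-0.226  0.02   4.515  0.018  0.067 -0.   ] std [0.403 0.411 0.669 0.03  0.029 0.026]
t 35.75 tcp [ 0.4603 -0.2312  0.2003] head 5.6 tilt 0.0 q [-0.58  0.02  1.5  -0.    1.62  0.9 ] 
 shift [ 2.052e-01 -2.625e-01  2.000e-04] roll -0.0 F [ 0.4  -0.07 -4.05] M [-0.049 -0.021  0.041] w 0.0597 g 41.3
```

Weight shifting settles it. Yellow's moment along its length stayed at about −0.05 N m after one stop and +0.07 after another. Red's and blue's stayed at zero within the noise. I'll show yellow over the mat.

```bash
python3 -m handwheel '0 0.006 -0.008 0 0; 0 0.02 -0.026 0 0; 0 0.04 -0.051 0 0; 0 0.063 -0.081 0 0; 0 0.087 -0.111 0 0; 0 0.111 -0.142 0 0; 0 0.135 -0.173 0 0; 0 0.158 -0.202 0 0; 0 0.178 -0.228 0 0; 0 0.193 -0.247 0 0; 0 0.202 -0.259 0 0; 0 0.205 -0.2625 0 0' 35
python3 -m handwheel '0 0 0 0 0; 0 0 0 0 0; 0 0 0 0 0; 0 0 0 0 0; 0 0 0 0 0; 0 0 0 0 0; 0 0 0 0 0; 0 0 0 0 0; 0 0 0 0 0; 0 0 0 0 0; 0 0 0 0 0; 0 0 0 0 0'
python3 - <<'E'
from h import *
o,p,d,W=lids("top","pics/end.png",zmax=.3)
for x in o: print(*x)
p,_=manip.snapshot("scene"); cv2.imwrite("pics/end_s.png",p)
to(.639,.05,.2,5.6); print(abs(manip.observe()["qvel"]).max())
E
```

```text
t: 36.75
tcp_pos: [0.6392, 0.0529, 0.1995]
tool_rot: [-3.137, -0.158, 0.001]
force: [0.5, -0.7, -4.9]
width: 0.0596
gripper_force: 41.2
t: 37.75
tcp_pos: [0.6385, 0.0499, 0.2003]
tool_rot: [3.138, 0.153, -0.0]
force: [0.3, -1.0, -4.6]
width: 0.0598
gripper_force: 41.2
red [280. 207.] [465.8   0.7] 101.6 56.3 28.2 59.9
red [381. 283.] [ 254.8 -257.7] 131.6 79.4 79.7 78.7
blue [199. 218.] [439.5 200.8] 100.3 61.6 -23.6 60.1
t 37.85 tcp [0.6385 0.0499 0.2002] head 5.6 tilt 0.01 q [-0.01  0.3   1.19 -0.    1.66  1.46] 
 shift [ 0.0005 -0.      0.0002] roll -0.0 F [ 0.07 -0.02 -4.83] M [-0.01   0.038  0.007] w 0.0595 g 41.2
0.0017447376386000215
```

View pics/end_s.png

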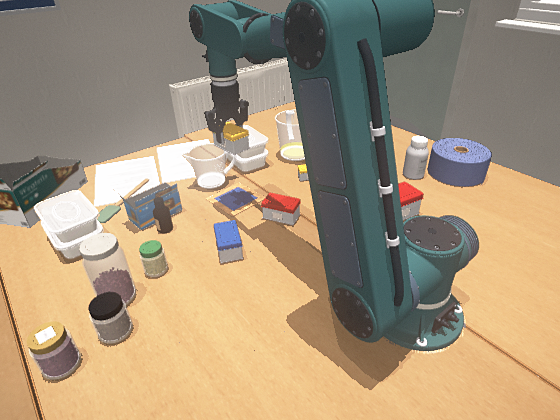

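View pics/end.png

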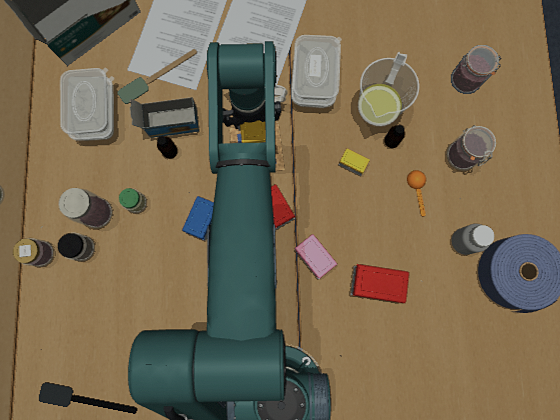

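The scene view shows the yellow tin held level at (235,135), above the mat at (237,198). In the top view, red (283,207) and blue (199,217) stand in their places, and the bottles, jar and scoop haven't moved. I'm handing it in.

```bash
python3 -c "from cell import manip; print(manip.finish_job())"
```

```text
the job is handed in; nothing more can be done
None
```

I handed the job in at about 38 s: the yellow tin is the one that rattles, held still and level about 20 cm above the middle of the mat, with red and blue back in their places.

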